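# Fit the tube rotor and close the guard interlock

## Robot

A 6-joint arm with a two-finger parallel gripper is mounted at the origin on the work surface. World frame = base frame: x ahead of the robot, y to its left, z up, the work surface at z = 0. Lengths are in m, angles in rad, forces in N, time in s.
With the tool pointing down it reaches from about 0.3 to 0.825 m from the base axis. Payload 5.4 kg.
Tool frame: the origin (TCP) lies at the very end of the fingers, on their centre line; the grasp point (between the pads) lies 19 mm behind it; z points along the fingers, y is the line along which they close (so a half turn about z gives the same grasp; the last joint's range is limited). The gripper opens to 92 mm and grips with 3 to 60 N. Pads are 20 mm wide; open, the fingers measure 128 mm over their backs; the gripper's body (75 mm by 189 mm) begins 69 mm behind the grasp point.
Start: joints at [-1.469, 0.158, 1.597, -0, 1.386, -0.21], TCP at [0.176, -0.547, 0.179] pointing down, gripper open.
Joint ranges: [-2.91, 2.91], [-0.94, 2.29], [0.18, 2.7], [-1.29, 4.43], [0.17, 2.64], [-3, 3]. Speed limits (rad/s): [2.57, 2.57, 3.14, 3.14, 3.14, 3.14].

## Interface

Orientations are given as a rotation vector (axis times angle).
In Python, from workcell import bot gives the robot as it stands. Calls block until the motion is done:
- bot.goto(position, orientation): joint-space move of the TCP to a pose.
- bot.line_to(position, rot=None, max_speed=0.15): straight line of the TCP; rot=None keeps the orientation; max_speed is the mean speed in m/s.
- bot.set_joints(angles): joint-space move.
- bot.set_gripper(opening, newtons=None): opening from 0.0 (shut) to 1.0 (fully open); newtons is the grip in N (None keeps the last); returns when the fingers have stopped.
- bot.hold(seconds).
- bot.inverse_kinematics(position, orientation): joint angles nearest the present ones, or None.
- bot.read_camera(name): name is "scene" or "top" or "wrist"; returns a dict with "pixels" (480x640x3 uint8, blue, green, red), "fx", "fy", "cx", "cy" (pixels), "R" (3x3) and "t" (3): a world point X has camera coordinates R X + t. Camera axes: x right, y down, z forward; pixel columns grow to the right and rows downward; lengths in m; the calibration is good to about 2 mm. The wrist camera is an equidistant fisheye: a pixel r from the principal point sees the ray r / f radians off the axis. A picture is of the moment at which its call begins. There is no depth.
A pose or a line that the arm cannot do raises bot.MotionError and nothing moves.
- bot.job_done(): hands the job in; it is judged then, once.
Readings, each from a call of its own:
- bot.current_clock(): time.
- bot.current_joints(): joint angles.
- bot.current_joint_vel(): joint speeds.
- bot.current_effort(): joint torques, N m.
- bot.current_ee_pos(): TCP position.
- bot.current_tool_rot(): TCP orientation.
- bot.current_contact_force(): force on the tool from outside, world axes, zero at the start.
- bot.current_ft_torque(): the same for the moment, N m.
- bot.current_opening(): opening from 0.0 (shut) to 1.0 (fully open).
- bot.current_grip_force(): force on a finger pad.
Only numpy, scipy, OpenCV 4.12 (cv2) and the standard library are available. Lean on these libraries where they do the work, as an engineer would, in place of code of your own. Each camera call takes 0.05 s, during which the arm holds its last target. There are 200 camera calls.

## Task

Slide the tube rotor down over the drive unit's upright shaft, lowering it under control rather than dropping it, until its hub sits fully home on the shaft's shoulder. Then lift the guard screen out of its parking block and push its flat tongue straight down into the slot of the grey interlock switch beside the shaft, until the guard's foot sits flush on the switch. Let go of both, and leave the bottle, the beaker and the loose steel collar standing where they are.

Things in the scene. Friction and masses are not known exactly. Their poses are not given: they have to be found in the camera images.
- rotor: Loose tube rotor (0.22-0.45 kg), upright on the bench: aluminium hub sleeve, outer diameter 42 mm, 75 tall, through bore 28 mm; near its foot a grey disc 100 mm in diameter, 14 to 22 mm above the underside, with eight tube sockets. Grip the bare hub, which stands 53 mm above the disc. Origin: on the axis at the hub's underside; z up along the axis.
- drive: The drive unit, fixed to the bench: white housing 150 mm (x) by 200 mm (y), top 60 mm above the bench, with the shaft on its -y side and the grey interlock switch on its +y side. Origin: centre of its underside on the bench; x points away from the control panel, z up; its yaw varies.
- shoulder (a point): Where the rotor's underside must come to rest: on the shaft's axis at the top face of the 40 mm diameter shoulder, 72 mm above the bench. The round steel shaft (25 mm in diameter) rises 58 mm above this point; its top 10 mm taper to 18 mm diameter. A seated rotor reaches 147 mm above the bench. Axes as the drive unit.
- slot (a point): Centre of the slot's mouth in the top face of the grey interlock switch (60 x 40 mm), 94 mm above the bench, 100 mm along the drive's +y from the shaft's axis. Slot: 28 mm long along the drive's x, 9 mm wide along y, 31 mm deep, mouth flared by a 4 mm chamfer. Axes as the drive unit.
- guard: Loose guard screen (0.13-0.25 kg), upright in the parking block. Aluminium sheet 120 mm wide (x), 6 thick (y); below it a black foot 50 x 26 x 8 mm, then a steel tongue 24 wide (x), 5 thick (y), 28 long, last 4 mm 18 x 3 mm. Grip here: black bar on top, 70 long (x), 16 thick (y), 82 to 108 mm above the foot's underside. Origin: centre of the foot's underside; z up. Alike both ways round.
- dock: The guard's parking block, fixed to the bench: grey, 90 mm (x) by 70 mm (y) by 36 mm tall, with a slot like the switch's in its top, along its x. Origin: centre of its underside. It may stand on either side of the drive unit, the rotor on the other.
- bottle: Bystander: amber bottle 60 mm in diameter, 125 mm tall. Origin: centre of its underside.
- beaker: Bystander: glass beaker 72 mm wide, 85 mm tall. Origin: centre of its underside.
- collar: Bystander: plain loose dark steel collar without disc, 52 mm in diameter, 30 mm tall; not part of the job. Origin: centre of its underside.
Not all that is in view belongs to the job. Of the things like the guard, leave any that is green; of the rest the smaller one is meant.

How it is judged:
By the outcome, as a careful person would: the job done as asked, in the order asked, and still so for the second after the job is handed in, with the robot touching nothing.
It also fails if it takes over 64 s, if anything falls off the work surface, if the arm or the gripper's body presses on something with over 40 N, if the wrist force passes 120 N, or if a joint passes its speed limit or range.

## Working session

There is one attempt and no reset: what is moved stays moved. The work goes in short steps, each a Python script; the robot and the scene stay as the last script left them, time stands still between calls to the robot, and variables do not carry over. Pictures are saved under pics/ and viewed, at most 10 in all, crops included, and the job is handed in when it is done.

```bash
mkdir -p pics; ls; python3 - <<'E'
from workcell import bot
import cv2,pickle
d={n:bot.read_camera(n) for n in("scene","top")}
pickle.dump(d,open("cams.pkl","wb"))
for n in d:
    cv2.imwrite(f"pics/{n}0.png",d[n]["pixels"]); print(n,d[n]["fx"],d[n]["cx"],d[n]["cy"],d[n]["R"],d[n]["t"])
E
```

```text
pics
scene 466.6099223509276 323.2310399834416 235.0550382247478 [[ 0.24866088  0.96845471  0.01622494]
 [ 0.70127565 -0.16845473 -0.69270157]
 [-0.66811693  0.18362594 -0.72104181]] [-0.10735391 -0.32658218  1.62374254]
top 495.5689388436642 322.8862408782695 240.8346581499598 [[ 0.00802943 -0.99968974  0.02357848]
 [-0.99252885 -0.01083825 -0.12152786]
 [ 0.1217457  -0.02242652 -0.99230793]] [-0.05784262  0.56487185  1.07064667]
```

View pics/scene0.png

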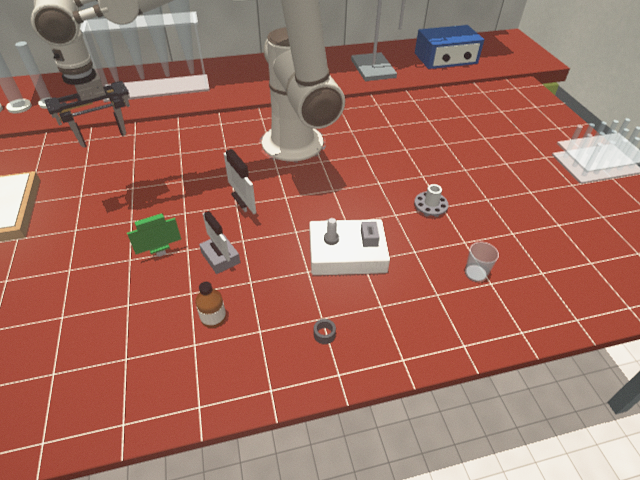

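View pics/top0.png

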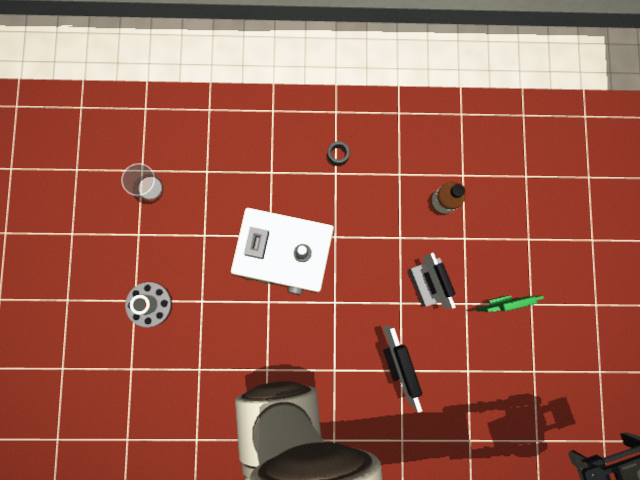

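Candidates, scene camera (top camera in brackets):
- **Guard-like:** the green one at (155,235) is excluded. A big grey one stands at (240,182) [402,370], and a smaller one in the parking block at (218,240) [440,282]. I choose the smaller one.
- **Rotor-like:** the rotor with its disc is at (432,200) [150,304], the bare collar at (325,330) [338,153]. I choose the rotor.

Next is a close crop to check the choice and measure.

```bash
python3 - <<'E'
import pickle,cv2,numpy as np
d=pickle.load(open("cams.pkl","rb"))
def tile(n,u,v,w=80,h=60,s=5):
    c=cv2.resize(d[n]["pixels"][v:v+h,u:u+w],None,fx=s,fy=s,interpolation=cv2.INTER_CUBIC)
    for k in range(0,w,10):
        cv2.line(c,(k*s,0),(k*s,5),(255,255,0),1); cv2.putText(c,str(u+k),(k*s,14),0,.33,(255,255,0),1)
    for k in range(0,h,10):
        cv2.line(c,(0,k*s),(5,k*s),(255,255,0),1); cv2.putText(c,str(v+k),(6,k*s+4),0,.33,(255,255,0),1)
    return c
a=np.hstack([tile("top",400,247),tile("top",115,275)])
b=np.hstack([tile("top",228,203,100,75,4),tile("scene",185,205,80,75,4)[:300,:400] if 0 else tile("scene",190,205,)])
cv2.imwrite("pics/m1.png",np.vstack([a,b]))
E
```

```text
(no output)
```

View pics/m1.png

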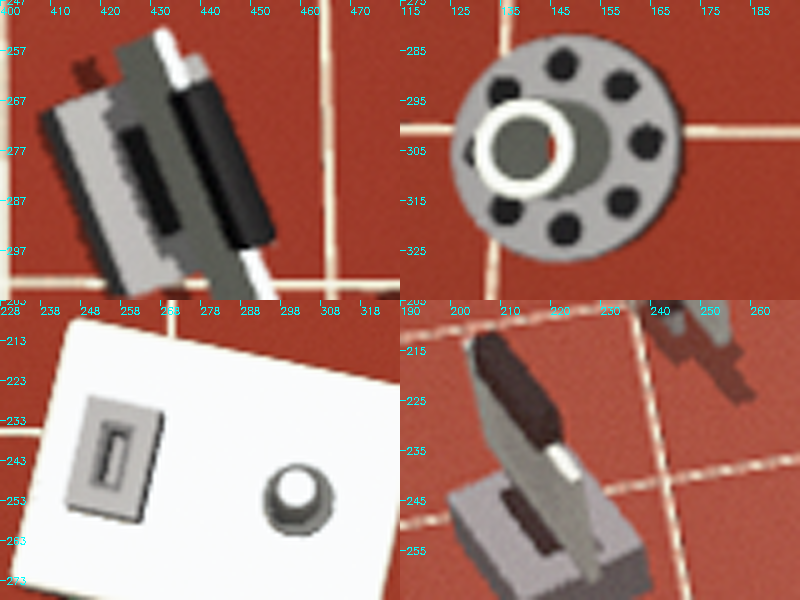

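The crops confirm the choice: the small guard with the black bar stands in the grey dock, with the bar top near top-camera (446,280). The rotor hub ring is at (139.5,304.3), the shaft tip at (302,250.2) and the switch slot at (256,242). Next I turn these into positions.

```bash
cat > h.py <<'E'
import numpy as np,pickle
from scipy.spatial.transform import Rotation as Rn
def ray(c,u,v,z,fish=False):
    x=np.array([(u-c["cx"])/c["fx"],(v-c["cy"])/c["fy"]])
    if fish:
        r=np.hypot(*x); d=np.r_[x/r*np.sin(r),np.cos(r)]
    else: d=np.r_[x,1]
    R=np.array(c["R"]);t=np.array(c["t"]); o=-R.T@t; d=R.T@d
    return o+d*(z-o[2])/d[2]
def proj(c,X,fish=True):
    p=np.array(c["R"])@X+c["t"]
    if not fish: return np.array([c["cx"]+c["fx"]*p[0]/p[2],c["cy"]+c["fy"]*p[1]/p[2]])
    r=np.arctan2(np.hypot(p[0],p[1]),p[2]);n=np.hypot(p[0],p[1])
    return np.array([c["cx"]+c["fx"]*r*p[0]/n,c["cy"]+c["fy"]*r*p[1]/n])
def down(yaw):  # tool pointing down, tool y along (cos yaw, sin yaw)
    y=np.array([np.cos(yaw),np.sin(yaw),0]);z=np.array([0,0,-1.]);x=np.cross(y,z)
    return Rn.from_matrix(np.c_[x,y,z]).as_rotvec()
E
python3 - <<'E'
from h import *
d=pickle.load(open("cams.pkl","rb"));c=d["top"]
def T(x,y,u0,v0,s,X0=0,Y0=0): return u0+(x-X0+.5)/s-.5, v0+(y-Y0+.5)/s-.5
r=lambda p,z:ray(c,*p,z).round(4)[:2]
print("hub",r(T(524,148,115,275,5,400),.075),"disc",r(T(566,148,115,275,5,400),.022))
D=lambda x,y:T(x,y,228,203,4,0,300)
s=r(D(297,490),.13);sl=r(D(112,455),.094);sw=r(D(114.5,459),.094);print("shaft",s,"slot",sl,"switch",sw,np.linalg.norm(sl-s),np.linalg.norm(sw-s),"ydir",np.degrees(np.arctan2(*(sl-s)[::-1])),np.degrees(np.arctan2(*(sw-s)[::-1])))
# switch edges
cs=[r(D(*p),.094) for p in((90,396),(160,411),(140,522),(68,506))];print("sw corners",cs,[np.linalg.norm(cs[i]-cs[i-1]).round(4) for i in range(4)])
G=lambda x,y:T(x,y,400,247,5)
g=[r(G(*p),.144) for p in((187,92),(252,245),(275,238),(215,82))];print("bar",g,np.mean(g,0),[np.linalg.norm(g[i]-g[i-1]).round(4) for i in range(4)])
for a,b in((0,1),(3,2)):
    v=g[b]-g[a];print("long dir",np.degrees(np.arctan2(v[1],v[0])))
print("cam",-np.array(c["R"]).T@c["t"])
from workcell import bot
print(bot.current_tool_rot(),bot.current_clock())
E
```

```text
hub [0.4223 0.3326] disc [0.422  0.3322]
shaft [ 0.5343 -0.0078] slot [0.5555 0.0904] switch [0.5534 0.0891] 0.10046233124908062 0.0987644672946703 ydir 77.81761040307777 78.84934847252356
sw corners [array([0.5867, 0.1028]), array([0.5791, 0.0657]), array([0.5203, 0.0749]), array([0.5283, 0.1128])] [np.float64(0.0592), np.float64(0.0379), np.float64(0.0595), np.float64(0.0387)]
bar [array([ 0.5056, -0.2797]), array([ 0.4447, -0.3046]), array([ 0.4476, -0.3139]), array([ 0.5098, -0.2911])] [ 0.476925 -0.297325] [np.float64(0.0121), np.float64(0.0658), np.float64(0.0097), np.float64(0.0662)]
long dir -157.76196728443554
long dir -159.86911000517426
cam [ 0.43076943 -0.02769157  1.13242269]
[-3.10183405e+00 -4.87543708e-01 -8.83045251e-05] 0.1
```

```bash
python3 - <<'E'
from workcell import bot
from h import *
import cv2
bot.line_to([0.2,-0.53,0.30],max_speed=.3)
def snap(n):
    c=bot.read_camera("wrist"); pickle.dump(c,open(f"{n}.pkl","wb")); cv2.imwrite(f"pics/{n}.png",c["pixels"]); return c
bot.goto([.477,-.297,.30],down(np.radians(-69))); print(bot.current_joints(),bot.current_clock())
c=snap("wg"); print(c["fx"],proj(c,np.array([.477,-.297,.144])))
E
```

```text
[-7.73587293e-01  7.37431591e-02  1.45314937e+00 -4.54139589e-04
  1.61531379e+00  4.32007906e-01] 2.025
371.64829954431775 [327.16840381 217.91393746]
```

View pics/wg.png

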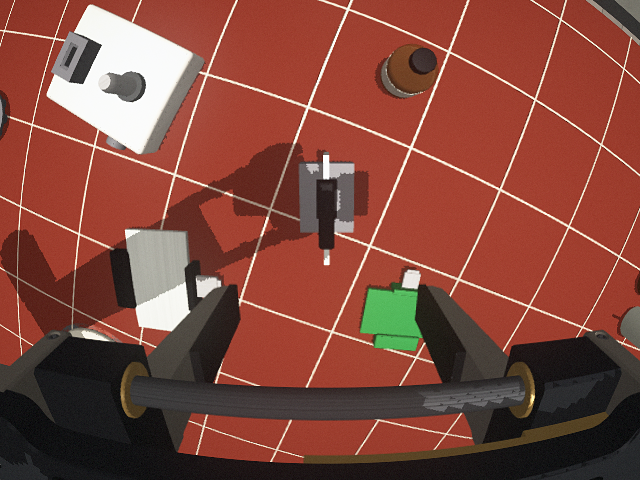

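The wrist view shows the small guard centred in its dock: bar from (326,180) to (327,248), aligned with the tool, expected centre (327,218). The green one is at (392,315) and the big one at (160,280). The gripper yaw fits. Now the rotor.

```bash
cat >> h.py <<'E'
def snap(n):
    from workcell import bot; import cv2
    c=bot.read_camera("wrist"); pickle.dump(c,open(f"{n}.pkl","wb")); cv2.imwrite(f"pics/{n}.png",c["pixels"]); return c
E
python3 - <<'E'
from workcell import bot
from h import *
c=pickle.load(open("wg.pkl","rb"))
a=np.radians(21);u=np.array([np.cos(a),np.sin(a),0])*.035
for s in(1,-1): print(proj(c,np.array([.477,-.297,.144])+s*u))
print("bar centre",ray(c,326.5,214,.144,True),"ends",ray(c,326,180,.144,True),ray(c,327,248,.144,True))
# choose yaw for rotor
p=[.4222,.3325]
for y in range(-90,90,30):
    q=bot.inverse_kinematics(p+[.2],down(np.radians(y))); print(y,None if q is None else np.round(q,2))
y=np.radians(78.5); q=bot.inverse_kinematics([.5343,-.0078,.26],down(y)); print(q)
bot.goto([.477,-.297,.32],down(np.radians(-69)))
q=bot.inverse_kinematics([.4222,.3325,.22],down(np.radians(-30)))
bot.set_joints(q); c=snap("wr"); print(bot.current_clock(),proj(c,np.array([.4222,.3325,.075])))
E
```

```text
[327.10636719 183.06569375]
[327.22797103 251.34006551]
bar centre [ 0.48049407 -0.2949546   0.144     ] ends [ 0.51212051 -0.282369    0.144     ] [ 0.44758574 -0.30804864  0.144     ]
-90 [ 0.44  0.05  1.68 -0.    1.42  2.01]
-60 [ 0.44  0.05  1.68 -0.    1.42  1.49]
-30 [0.44 0.05 1.68 0.   1.42 0.97]
0 [ 0.44  0.05  1.68 -0.    1.42  0.44]
30 [ 0.44  0.05  1.68  0.    1.42 -0.08]
60 [ 0.44  0.05  1.68 -0.    1.42 -0.61]
[-0.24090617  0.00927568  1.59584363  0.          1.53647335 -1.61098964]
4.6583 [326.40068924 221.38083992]
```

View pics/wr.png

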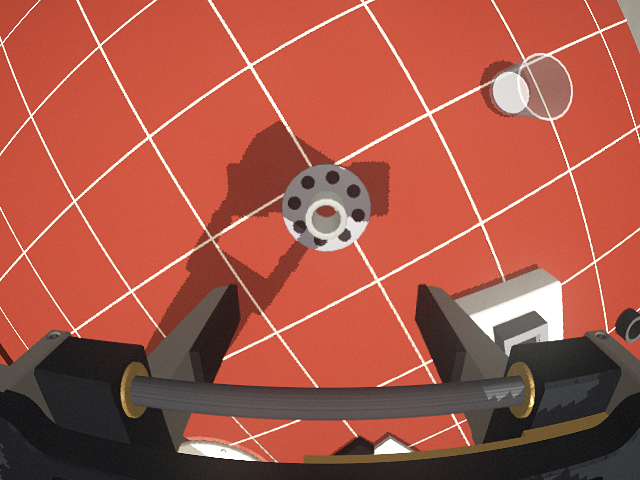

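The hub ring is at (326.5,220), predicted (326.4,221.4), so the rotor position is confirmed. I grasp, lift and carry it over the shaft, then check there.

```bash
python3 - <<'E'
from workcell import bot
from h import *
bot.line_to([.4222,.3325,.09],max_speed=.25)
bot.line_to([.4222,.3325,.038],max_speed=.08)
bot.set_gripper(0.0,35); print(bot.current_opening()*92,bot.current_grip_force(),bot.current_contact_force())
bot.line_to([.4222,.3325,.24],max_speed=.2)
print(bot.current_contact_force())
bot.goto([.5343,-.0078,.20],down(np.radians(-11.5)))
bot.hold(.3)
c=snap("ws");print(bot.current_clock(),bot.current_ee_pos(),bot.current_joints(),bot.current_contact_force())
for X in([.5343,-.0078,.13],[.5343,-.0078,.2+.037],[.5555,.0904,.094]):print(proj(c,np.array(X)))
E
```

```text
0.5297664497822452 0.17088544846046716 [ 0.74566112 -0.52669973  0.42299605]
[-0.77630461  0.38553721 -0.63933133]
10.3333 [ 0.53433895 -0.00733285  0.20009897] [-2.40034516e-01  3.80337567e-02  1.68352827e+00  2.56248098e-05
  1.41985101e+00 -4.01040849e-02] [ 0.48891226  0.28596608 -0.39118545]
[327.20880891 244.62511945]
[327.29173486 306.18747044]
[328.73137287 115.25642269]
```

View pics/ws.png

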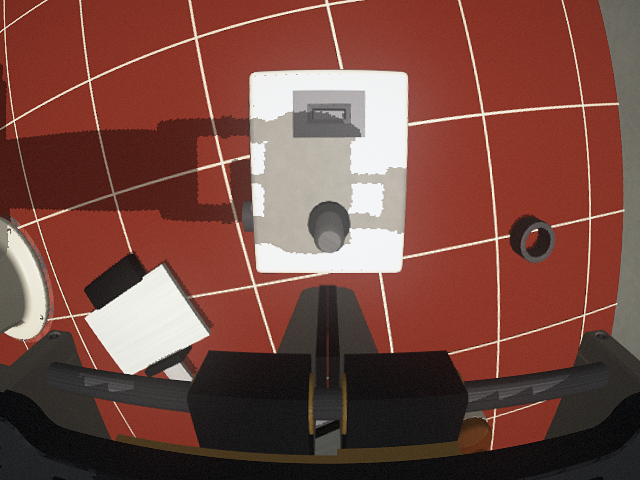

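The fingers are shut on nothing, so the grasp missed. Shaft tip at about (329,240) and slot at (328,114), both near prediction. I look at what happened to the rotor.

```bash
python3 - <<'E'
from workcell import bot
from h import *
import cv2
d={n:bot.read_camera(n) for n in("top","scene")}
pickle.dump(d,open("cams2.pkl","wb"))
f=lambda n,u,v:cv2.resize(d[n]["pixels"][v:v+150,u:u+200],None,fx=2,fy=2,interpolation=cv2.INTER_CUBIC)
z=lambda n,u,v:cv2.resize(d[n]["pixels"][v:v+60,u:u+80],None,fx=5,fy=5,interpolation=cv2.INTER_CUBIC)
cv2.imwrite("pics/m2.png",np.vstack([np.hstack([z("top",115,275),f("top",60,200)]),np.hstack([z("scene",395,170),f("scene",330,120)])]))
E
```

```text
(no output)
```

View pics/m2.png

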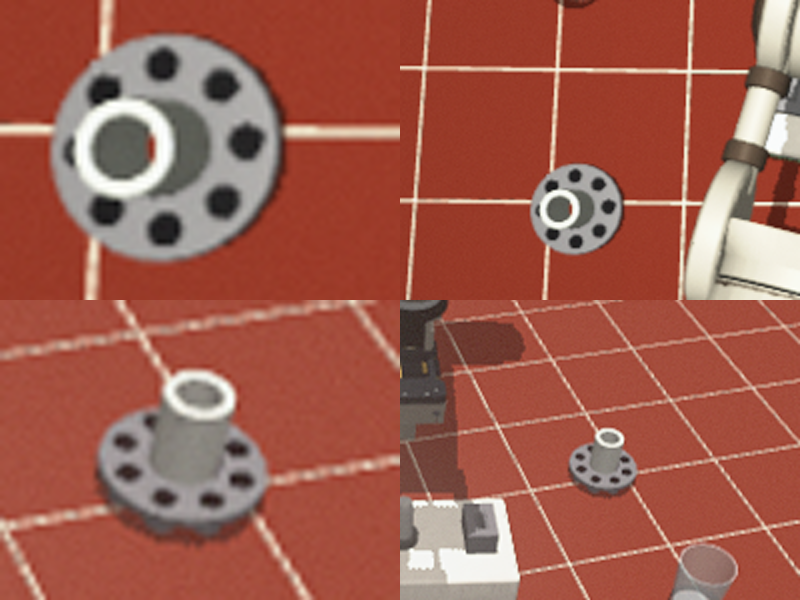

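The rotor stands undisturbed at exactly its old place. I check the TCP geometry and retry with each step logged.

```bash
python3 - <<'E'
from workcell import bot
from h import *
c=pickle.load(open("wr.pkl","rb"));print("tcp px",proj(c,np.array([.4222,.3325,.22])))
bot.set_gripper(1.0); print("open",bot.current_opening(),bot.current_clock())
bot.goto([.4222,.3325,.20],down(np.radians(-30)))
print(bot.current_ee_pos(),bot.current_tool_rot(),bot.current_clock())
bot.line_to([.4222,.3325,.038],max_speed=.15); print(bot.current_ee_pos(),bot.current_contact_force(),bot.current_clock(),bot.current_opening())
snap("wc")
E
```

```text
tcp px [326.03604689 277.42849523]
open 1.0032107903734921 11.8083
[0.42275474 0.3318843  0.20000785] [2.72090596e+00 1.56971340e+00 1.50641739e-04] 13.15
[0.4230779  0.33286679 0.03902933] [ 0.15445921  0.19362149 -0.06745596] 14.3833 1.0000086991965382
```

View pics/wc.png

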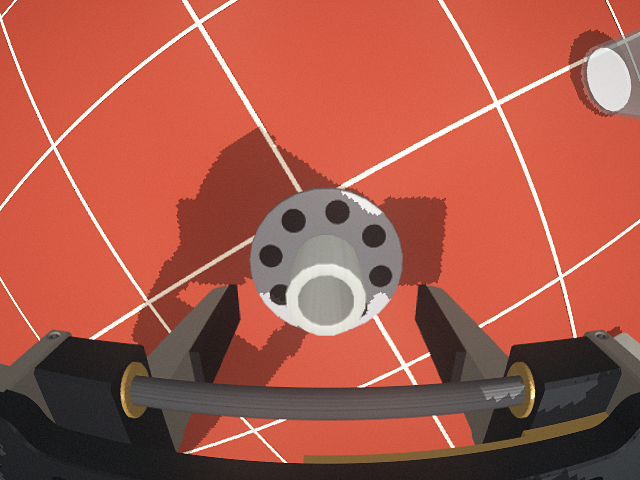

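The hub ring at (326,300) is centred between the open fingers. Closing now.

```bash
python3 - <<'E'
from workcell import bot
from h import *
bot.set_gripper(0.35,35); print(bot.current_opening()*92,bot.current_grip_force(),bot.current_ee_pos(),bot.current_clock())
bot.hold(.2)
print(bot.current_opening()*92,bot.current_grip_force(),bot.current_contact_force(),bot.current_clock())
bot.line_to([.4222,.3325,.05],max_speed=.05)
print(bot.current_opening()*92,bot.current_grip_force(),bot.current_contact_force(),bot.current_clock())
E
```

```text
32.017039576298785 3.5721676010319925 [0.42266945 0.33288866 0.03925515] 15.4083
32.44576389955584 3.546643149389581 [-0.90788735 -0.72663019  6.82982826] 15.6083
32.423830527098794 0.0 [ 0.50316204 -0.12327078  0.24694963] 16.0
```

```bash
python3 - <<'E'
from workcell import bot
from h import *
import cv2
c0=pickle.load(open("wc.pkl","rb"))
for X in([.4222,.3325,.075],[.4222,.3325,.022],[.4231,.3329,.039],[.4231,.3329,.058]):print("wc",proj(c0,np.array(X)).round(1))
c=snap("wd");print("now",proj(c,np.array([.4222,.3325,.075])).round(1),bot.current_ee_pos())
t=bot.read_camera("top")["pixels"].astype(int);o=pickle.load(open("cams.pkl","rb"))["top"]["pixels"].astype(int)
a=np.hstack([c0["pixels"][180:400,130:530],c["pixels"][180:400,130:530]])
z=lambda p:cv2.resize(p[270:330,115:195].astype(np.uint8),(400,300),interpolation=cv2.INTER_CUBIC)
cv2.imwrite("pics/m3.png",np.vstack([a,np.hstack([z(o),z(t)])]))
E
```

```text
wc [326.4 305.5]
wc [326.5 269. ]
wc [327.4 277.7]
wc [327.5 290.6]
now [327.1 295.4] [0.42219167 0.33245343 0.04998688]
```

View pics/m3.png

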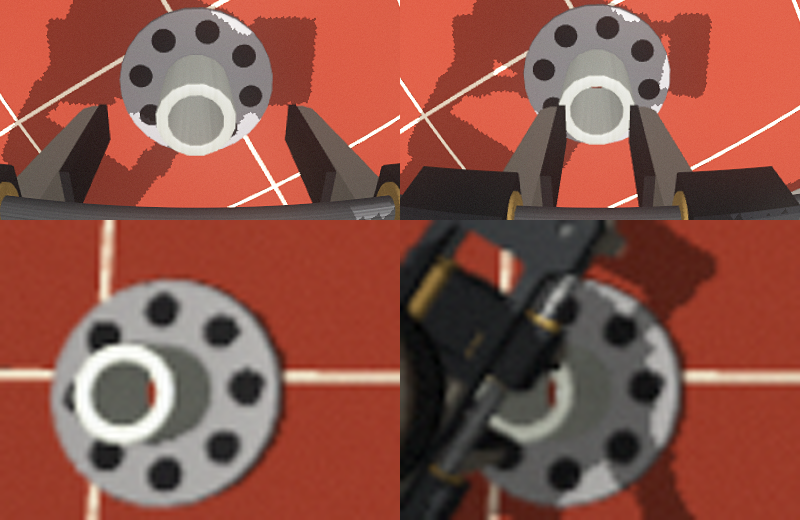

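Crop: the hub ring seen at (326,290) overlaps the fingertips, which close over the hub's rim. So the fingers seem to end higher than the readings say. I check with the apparent sizes and a contact probe.

```bash
python3 - <<'E'
from h import *
from scipy.optimize import least_squares
def meas(n,zs):
    c=pickle.load(open(n,"rb")); P=np.array([.4222,.3325])
    for z,r in((.075,.021),(.022,.05)):
        a=np.linspace(0,2*np.pi,60);q=np.array([proj(c,np.array([P[0]+r*np.cos(t),P[1]+r*np.sin(t),z])) for t in a])
        print(n,z,"pred u",q[:,0].min().round(1),q[:,0].max().round(1),"v",q[:,1].min().round(1),q[:,1].max().round(1))
    R=np.array(c["R"]);print("cam axis",R[2].round(3),"pos",(-R.T@c["t"]).round(3))
meas("wc.pkl",0);meas("wr.pkl",0);meas("wd.pkl",0)
E
```

```text
wc.pkl 0.075 pred u 285.2 367.6 v 266.8 340.6
wc.pkl 0.022 pred u 249.4 403.6 v 191.3 336.2
cam axis [-0.144 -0.252 -0.957] pos [0.464 0.405 0.245]
wr.pkl 0.075 pred u 304.8 348.0 v 200.1 242.1
wr.pkl 0.022 pred u 281.6 371.4 v 165.4 253.2
cam axis [-0.145 -0.252 -0.957] pos [0.464 0.404 0.426]
wd.pkl 0.075 pred u 288.0 366.2 v 258.4 329.3
wd.pkl 0.022 pred u 253.2 400.9 v 187.8 327.5
cam axis [-0.145 -0.252 -0.957] pos [0.464 0.405 0.256]
```

The scale at the fingertips (89 px for 46 mm) puts the real tips about 34 mm above the reported TCP, so both closings were over the hub's rim. I go lower under force guard, which also tests this: true fingers would touch the disc at 22 mm.

```bash
python3 - <<'E'
from workcell import bot
from h import *
bot.set_gripper(1.0)
for z in (.04,.03,.024,.019,.015):
    bot.line_to([.4222,.3325,z],max_speed=.06); f=bot.current_contact_force(); print(z,f.round(2) if hasattr(f,"round") else f)
    if abs(np.array(f)[2])>4: bot.line_to([.4222,.3325,z+.01]); raise SystemExit("contact")
bot.set_gripper(0.0,35); print(bot.current_opening()*92,bot.current_grip_force(),bot.current_contact_force(),bot.current_clock())
E
```

```text
0.04 [ 0.9  -0.07  0.24]
0.03 [ 0.45 -0.34 -0.08]
0.024 [-0.56 -0.4   0.52]
0.019 [-0.19 -0.64  0.41]
0.015 [ 0.24 -0.67  0.22]
41.73597319990571 35.0000702496618 [-0.6009287  -0.00116155  0.22127887] 19.275
```

The hub is held: 41.7 mm at 35 N. That confirms the 34 mm offset, and a reported TCP z of 0.015 means the rotor's underside is at 0. Next I refine the shaft position and carry the rotor over.

```bash
python3 - <<'E'
from workcell import bot
from h import *
d=pickle.load(open("cams.pkl","rb"));c=d["top"]
D=lambda x,y,z:ray(c,228+(x+.5)/4-.5,203+(y-300+.5)/4-.5,z).round(4)[:2]
print("tip",D(297,490,.13),"shoulder",D(298,500,.072))
cw=pickle.load(open("ws.pkl","rb"));print("wrist tip",ray(cw,329,240,.13,True),"slot",ray(cw,328,114,.094,True))
print("corner mean sw -100mm:",np.array([.5536,.0890])-.1*np.array([np.cos(np.radians(78.5)),np.sin(np.radians(78.5))]))
bot.line_to([.4222,.3325,.23],max_speed=.2)
print(bot.current_opening()*92,bot.current_contact_force())
bot.goto([.5343,-.0078,.19],down(np.radians(-11.5)));bot.hold(.3)
print(bot.current_ee_pos(),bot.current_opening()*92,bot.current_contact_force(),bot.current_ft_torque(),bot.current_clock())
snap("we")
E
```

```text
tip [ 0.5343 -0.0078] shoulder [ 0.5349 -0.0073]
wrist tip [ 0.53640026 -0.00441155  0.13      ] slot [0.55511946 0.0915562  0.094     ]
corner mean sw -100mm: [ 0.53366321 -0.00899247]
41.905461427044145 [ 0.46087016 -0.08361658 -2.95951536]
[ 0.53435999 -0.00715613  0.19012646] 41.74215468370958 [ 0.67733082  0.31866197 -1.646042  ] [-0.0392503  -0.06628966 -0.00362548] 22.15
```

```bash
cat >> h.py <<'E'
def lower(xy,z0,z1,step,tag="",fmax=12,gain=.0):
    from workcell import bot
    xy=np.array(xy,float); z=z0
    while z>z1+1e-6:
        z=max(z-step,z1); bot.line_to([*xy,z],max_speed=.05); bot.hold(.05)
        f=np.array(bot.current_contact_force()); print(tag,round(z,4),np.round(f,1),xy.round(4),np.round(bot.current_ee_pos(),4))
        if f[2]>fmax: return xy,z,False
        xy=xy+np.clip(gain*f[:2],-.001,.001)*(np.hypot(*f[:2])>3)
    return xy,z,True
E
python3 - <<'E'
from workcell import bot
from h import *
bot.line_to([.5345,-.0073,.155],max_speed=.1)
r=lower([.5345,-.0073],.155,.125,.006,gain=.0001); print(r,bot.current_clock(),bot.current_opening()*92)
E
```

```text
0.149 [-0.9 -0.1 -2.5] [ 0.5345 -0.0073] [ 0.5346 -0.0073  0.1492]
 0.143 [-0.2 -0.8 -1.7] [ 0.5345 -0.0073] [ 0.5343 -0.0072  0.1428]
 0.137 [ 0.3  0.4 -2.1] [ 0.5345 -0.0073] [ 0.5343 -0.0073  0.1367]
 0.131 [-0.1 -0.4 -2.5] [ 0.5345 -0.0073] [ 0.5343 -0.0073  0.1307]
 0.125 [-0.2  0.5 -2. ] [ 0.5345 -0.0073] [ 0.5343 -0.0072  0.1248]
(array([ 0.5345, -0.0073]), 0.125, True) 24.2833 41.62440468581442
```

```bash
python3 - <<'E'
from workcell import bot
from h import *
xy,z,ok=lower([.5345,-.0073],.125,.092,.011,gain=.0001)
if ok: print(lower(xy,z,.084,.0015,fmax=5))
print(bot.current_clock(),bot.current_ee_pos(),bot.current_opening()*92,bot.current_contact_force())
E
```

```text
0.114 [ 0.7 -0.4 -2.9] [ 0.5345 -0.0073] [ 0.5342 -0.0073  0.1137]
 0.103 [ 1.  -0.5 -1.8] [ 0.5345 -0.0073] [ 0.5342 -0.0073  0.1028]
 0.092 [ 0.5 -0.3 -2. ] [ 0.5345 -0.0073] [ 0.5342 -0.0073  0.0917]
 0.0905 [-0.5 -0.  -2.7] [ 0.5345 -0.0073] [ 0.5344 -0.0072  0.0905]
 0.089 [-0.   0.6 -1.7] [ 0.5345 -0.0073] [ 0.5344 -0.0073  0.0889]
 0.0875 [-0.2  0.9 -2.3] [ 0.5345 -0.0073] [ 0.5344 -0.0073  0.0874]
 0.086 [-2.   0.8  5.4] [ 0.5345 -0.0073] [ 0.5349 -0.0074  0.0869]
(array([ 0.5345, -0.0073]), 0.08600000000000001, False)
26.7333 [ 0.53485651 -0.00736623  0.08694419] 41.79347950404036 [-2.03978391  0.78274617  5.39581357]
```

The underside met the shoulder at TCP z 0.0870, exactly where expected. I release, verify seating with the top camera numerically, and hover over the guard.

```bash
python3 - <<'E'
from workcell import bot
from h import *
import cv2
bot.set_gripper(1.0); bot.line_to([.5345,-.0073,.24],max_speed=.25)
gy=np.radians(-68.7)
bot.goto([.479,-.296,.20],down(gy)); bot.hold(.2)
c=snap("wg2"); t=bot.read_camera("top"); pickle.dump(t,open("t2.pkl","wb"))
print(bot.current_clock(),bot.current_ee_pos())
a=np.radians(21.3);u=np.array([np.cos(a),np.sin(a),0])*.035;v=np.array([-np.sin(a),np.cos(a),0])*.008
G=np.array([.479,-.296,.144]);print("bar corners pred",[proj(c,G+s*u+k*v).round(0) for s in(1,-1) for k in(1,-1)])
S=np.array([.5345,-.0073,.147]);print("hub top pred in top cam",proj(t,S,False),"disc",proj(t,S-[0,0,.053],False))
A=cv2.resize(t["pixels"][200:300,230:350],None,fx=3.33,fy=3,interpolation=cv2.INTER_CUBIC)
B=c["pixels"][120:420,130:530]
cv2.imwrite("pics/m4.png",np.hstack([A[:300,:399],B]))
E
```

```text
29.8 [ 0.47948531 -0.29530031  0.20023734]
bar corners pred [array([318., 204.]), array([340., 204.]), array([318., 293.]), array([339., 293.])]
hub top pred in top cam [301.46840305 249.13392192] disc [301.95480082 251.77678884]
```

View pics/m4.png

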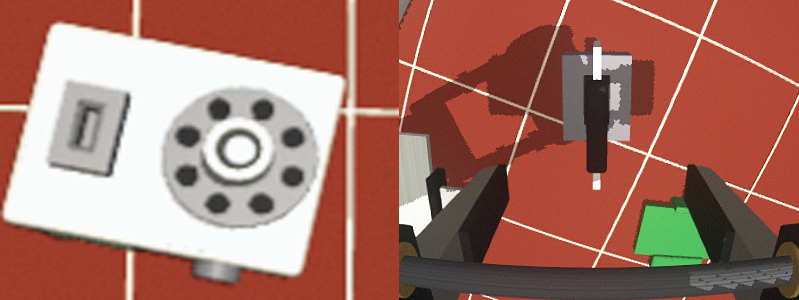

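The left crop shows the rotor seated round the shaft, hub at top-camera (302,250), predicted (301.5,249.1). In the right crop the bar spans wrist u 316–339 and ends at v 293, predicted 318–340 and 293. I grasp the guard and lift it.

```bash
python3 - <<'E'
from workcell import bot
from h import *
bot.set_gripper(.65)
p=[.479,-.296]
bot.line_to(p+[.13],max_speed=.2)
for z in (.11,.098,.09,.082):
    bot.line_to(p+[z],max_speed=.08); f=np.array(bot.current_contact_force()); print(z,f.round(1))
    if f[2]>4: raise SystemExit("contact")
bot.set_gripper(0.0,40); print(bot.current_opening()*92,bot.current_grip_force(),np.round(bot.current_contact_force(),1),bot.current_ee_pos())
bot.line_to(p+[.10],max_speed=.05);print(np.round(bot.current_contact_force(),1))
bot.line_to(p+[.24],max_speed=.15);print(np.round(bot.current_contact_force(),1),bot.current_opening()*92,bot.current_ft_torque(),bot.current_clock())
E
```

```text
0.11 [-0.4 -0.7 -0.2]
0.098 [ 0.1 -0.3  0.2]
0.09 [-0.3 -0.3 -0.8]
0.082 [-0.8  0.1  0.9]
15.634507851915808 39.99941825866699 [-0.3 -0.3  0.1] [ 0.47899739 -0.29597955  0.08203918]
[-0.8  0.1 -1.9]
[-0.7  0.4 -2.5] 15.595860023882754 [ 0.0252725  -0.00899546  0.04864918] 34.4583
```

```bash
python3 - <<'E'
from workcell import bot
from h import *
c=pickle.load(open("cams.pkl","rb"))["top"]
D=lambda x,y,z:ray(c,228+(x+.5)/4-.5,203+(y-300+.5)/4-.5,z)[:2]
for a,b in(((85,319),(390,382)),((70,330),(15,560))):
    v=D(*b,.06)-D(*a,.06);print("edge dir",np.degrees(np.arctan2(v[1],v[0])))
bot.line_to([.479,-.296,.27],max_speed=.2)
bot.goto([.5545,.0903,.25],down(np.radians(-101.2)))
bot.line_to([.5545,.0903,.178],max_speed=.12);bot.hold(.2)
print(bot.current_ee_pos(),bot.current_joints(),np.round(bot.current_contact_force(),1),bot.current_ft_torque(),bot.current_clock())
xy,z,ok=lower([.5545,.0903],.178,.148,.005,fmax=8,gain=.0002)
print(ok,bot.current_clock())
E
```

```text
edge dir -101.13660501413028
edge dir 168.2974477894798
[0.55521417 0.09026588 0.17909184] [-5.36484282e-02  1.24053246e-01  1.63388923e+00  2.30065556e-05
  1.38167442e+00  1.71266298e+00] [ 0.1 -0.6 -1.4] [ 0.02904577 -0.03638527  0.05292413] 37.175
 0.173 [-1.   0.4 -1.5] [0.5545 0.0903] [0.5543 0.0903 0.1727]
 0.168 [-0.6  0.6 -0.8] [0.5545 0.0903] [0.5543 0.0903 0.1677]
 0.163 [-0.1 -0.4 -2. ] [0.5545 0.0903] [0.5544 0.0903 0.1628]
 0.158 [ 0.1 -0.6 -0.8] [0.5545 0.0903] [0.5543 0.0903 0.1578]
 0.153 [ 0.5  0.1 -1.3] [0.5545 0.0903] [0.5543 0.0903 0.1528]
 0.148 [-0.1 -0.4 -2.6] [0.5545 0.0903] [0.5543 0.0903 0.1478]
True 38.975
```

```bash
python3 - <<'E'
from workcell import bot
from h import *
print(lower([.5545,.0903],.148,.136,.0015,fmax=8,gain=0))
print(bot.current_ee_pos(),bot.current_clock())
E
```

```text
0.1465 [ 0.7 -0.  -1.8] [0.5545 0.0903] [0.5544 0.0903 0.1465]
 0.145 [ 0.7 -0.8 -1.6] [0.5545 0.0903] [0.5544 0.0903 0.1449]
 0.1435 [-0.1 -0.1 -1.2] [0.5545 0.0903] [0.5545 0.0903 0.1434]
 0.142 [ 0.3  0.4 -1.6] [0.5545 0.0903] [0.5544 0.0903 0.1419]
 0.1405 [ 0.3  0.1 -1.7] [0.5545 0.0903] [0.5545 0.0903 0.1405]
 0.139 [-1.4 -0.   5.6] [0.5545 0.0903] [0.5551 0.0903 0.14  ]
 0.1375 [-3.6  0.9 12.3] [0.5545 0.0903] [0.5553 0.0904 0.14  ]
(array([0.5545, 0.0903]), 0.13749999999999998, False)
[0.55525886 0.09035235 0.13996762] 41.075
```

The foot contacted at TCP z 0.1400, the flush height. I release, retreat, and check the rotor, guard and bystanders by image differences.

```bash
python3 - <<'E'
from workcell import bot
from h import *
bot.line_to([.5545,.0903,.139],max_speed=.05)
bot.set_gripper(.6); print(np.round(bot.current_contact_force(),1))
bot.line_to([.5545,.0903,.28],max_speed=.15)
bot.goto([.3,-.42,.33],down(np.radians(-69))); bot.hold(.3)
t=bot.read_camera("top");s=bot.read_camera("scene");o=pickle.load(open("cams.pkl","rb"))
for n,im,bx in(("bottle",t,(425,175,475,222)),("beaker",t,(115,155,170,208)),("collar",t,(322,137,356,170)),("bottleS",s,(190,280,230,330)),("collarS",s,(310,315,340,348)),("beakerS",s,(460,238,502,285))):
    a,b,c,d=bx;k="scene" if n[-1]=="S" else "top"
    print(n,np.abs(im["pixels"][b:d,a:c].astype(int)-o[k]["pixels"][b:d,a:c]).mean().round(2))
# guard: dark bar pixels in top cam near predicted bar top z=.202
g=np.array([.5548,.0903,.202]);print("bar pred",proj(t,g,False))
m=t["pixels"].max(2)[205:285,225:290]<50;v,u=np.nonzero(m);print("dark centroid",u.mean()+225,v.mean()+205,len(u))
e=np.linalg.eigh(np.cov(u,v));print("axis img",e[1][:,1],"sd",np.sqrt(e[0]))
x=np.array([np.cos(np.radians(-11.2)),np.sin(np.radians(-11.2)),0])*.035;print("ends pred",proj(t,g+x,False),proj(t,g-x,False))
print(bot.current_clock(),np.round(bot.current_contact_force(),1))
E
```

```text
[-0.4  0.1 -0.2]
bottle 1.58
beaker 1.48
collar 1.48
bottleS 2.33
collarS 2.31
beakerS 2.16
bar pred [249.3246444  234.84449104]
dark centroid 251.48461538461538 237.05769230769232 260
axis img [-0.17228961  0.98504634] sd [ 4.15168218 10.3853975 ]
ends pred [253.39170432 216.94655285] [245.21974811 252.90893601]
45.6 [-0.4 -0.2  0.1]
```

```bash
python3 -c "
from workcell import bot
print(bot.job_done())"
```

```text
the job is handed in; nothing more can be done
None
```

I handed the job in at about 46 s: the rotor is home on the shoulder and the guard flush in the interlock switch, both stopping at the expected height and released, with the bottle, beaker and collar unmoved. The first two rotor grasps closed above the hub without shifting it, because the fingers really end about 34 mm above the reported TCP.

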